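Find the rocking corner of the microscope slab and press its shim lever flat

TASK

The stone slab that the microscope is to stand on rocks at one corner. Press firmly down on its corners with a fingertip to find the one that goes down, then press the shim lever beside that corner all the way down flat, so that the slab lies level and firm. Leave the other three levers standing as they are, and do not pick up or shove the slab or the things on and around it.

Things in the scene. Friction and masses are not known exactly. Their poses are not given: they have to be found in the camera images.
- slab: dark grey stone slab, 180 (x) by 240 (y) by 30 mm, about 3.5 kg, lying loose and level on packing blocks hidden under its corners; underside 34 mm, top 64 mm above the bench. Origin: centre of its underside; x away from the robot, y to the left, z up (turned by up to 0.3 rad). Three corners are firm; one, any of the four and looking like the rest, stands over a short block and rocks
- corner_fl (a point): front left corner point on the slab's top face, 20 mm in from both edges (slab frame -70, +100, +30 mm): where to press. If it is the one that rocks, it goes down about 5 mm under 10 to 15 N and springs back when let go; its lever's tab is then kicked up by about 0.3 rad and stays so. A firm corner gives under 1 mm
- corner_fr (a point): front right corner point on the slab's top face, 20 mm in from both edges (slab frame -70, -100, +30 mm): where to press. If it is the one that rocks, it goes down about 5 mm under 10 to 15 N and springs back when let go; its lever's tab is then kicked up by about 0.3 rad and stays so. A firm corner gives under 1 mm
- corner_rl (a point): rear left corner point on the slab's top face, 20 mm in from both edges (slab frame +70, +100, +30 mm): where to press. If it is the one that rocks, it goes down about 5 mm under 10 to 15 N and springs back when let go; its lever's tab is then kicked up by about 0.3 rad and stays so. A firm corner gives under 1 mm
- corner_rr (a point): rear right corner point on the slab's top face, 20 mm in from both edges (slab frame +70, -100, +30 mm): where to press. If it is the one that rocks, it goes down about 5 mm under 10 to 15 N and springs back when let go; its lever's tab is then kicked up by about 0.3 rad and stays so. A firm corner gives under 1 mm
- tab_fl (a point): top of the thumb pad (26 by 22 mm, 4 mm thick) of the front left shim lever, 60 mm from its pivot. The flat steel lever sticks out to the slab's +y; pivot along slab x, 10 mm above the bench at slab x -60, y +110 mm. Stands up about 25 degrees at the start, tab 37 mm above the bench; flat, tab top 12 mm above the bench, 170 mm from the slab's centre line, over a 4 mm dark base
- tab_fr (a point): top of the thumb pad (26 by 22 mm, 4 mm thick) of the front right shim lever, 60 mm from its pivot. The flat steel lever sticks out to the slab's -y; pivot along slab x, 10 mm above the bench at slab x -60, y -110 mm. Stands up about 25 degrees at the start, tab 37 mm above the bench; flat, tab top 12 mm above the bench, 170 mm from the slab's centre line, over a 4 mm dark base
- tab_rl (a point): top of the thumb pad (26 by 22 mm, 4 mm thick) of the rear left shim lever, 60 mm from its pivot. The flat steel lever sticks out to the slab's +y; pivot along slab x, 10 mm above the bench at slab x +60, y +110 mm. Stands up about 25 degrees at the start, tab 37 mm above the bench; flat, tab top 12 mm above the bench, 170 mm from the slab's centre line, over a 4 mm dark base
- tab_rr (a point): top of the thumb pad (26 by 22 mm, 4 mm thick) of the rear right shim lever, 60 mm from its pivot. The flat steel lever sticks out to the slab's -y; pivot along slab x, 10 mm above the bench at slab x +60, y -110 mm. Stands up about 25 degrees at the start, tab 37 mm above the bench; flat, tab top 12 mm above the bench, 170 mm from the slab's centre line, over a 4 mm dark base
- lever_fl (a joint): angle (rad) of the shim lever beside the front left corner: about 0 as it stands at the start, grows as the tab is pressed down; 0.44 is level, 0.49 its stop, fully flat; negative if kicked up. Stays where it is left (about 0.5 N on the tab moves it); flat, its cam carries that corner of the slab
- lever_fr (a joint): angle (rad) of the shim lever beside the front right corner: about 0 as it stands at the start, grows as the tab is pressed down; 0.44 is level, 0.49 its stop, fully flat; negative if kicked up. Stays where it is left (about 0.5 N on the tab moves it); flat, its cam carries that corner of the slab
- lever_rl (a joint): angle (rad) of the shim lever beside the rear left corner: about 0 as it stands at the start, grows as the tab is pressed down; 0.44 is level, 0.49 its stop, fully flat; negative if kicked up. Stays where it is left (about 0.5 N on the tab moves it); flat, its cam carries that corner of the slab
- lever_rr (a joint): angle (rad) of the shim lever beside the rear right corner: about 0 as it stands at the start, grows as the tab is pressed down; 0.44 is level, 0.49 its stop, fully flat; negative if kicked up. Stays where it is left (about 0.5 N on the tab moves it); flat, its cam carries that corner of the slab
- bubble_level: round bubble level, 40 mm across and 13 mm tall, on the middle of the slab; origin at its underside. To be left alone
- eyepiece: black microscope eyepiece, 34 mm across and 47 mm tall, standing on the middle of the slab; origin at its underside. To be left alone
- oil_bottle: small amber bottle, 28 mm across and 55 mm tall, between the two left levers; origin at its underside. To be left alone
- sample_jar: small clear jar, 36 mm across and 45 mm tall, between the two right levers; origin at its underside. To be left alone
- slide_box: blue slide box, 85 by 100 by 30 mm, to the left; origin at its underside. To be left alone
- brown_bottle: brown bottle, 48 mm across and 95 mm tall, to the right; origin at its underside. To be left alone
- petri_dish: shallow white dish, 90 mm across, to the right; origin at its underside. To be left alone
Things that resemble listed ones, but are neither listed nor needed, are in the scene too. What is shaped like the part that bears tab_fr but pink or red is not meant.

How it is judged:
By the outcome, as a careful person would: the job done as asked, in the order asked, and still so for the second after the job is handed in, with the robot touching nothing.
It also fails if it takes over 48 s, if anything falls off the work surface, if the arm or the gripper's body presses on something with over 40 N, if the wrist force passes 120 N, or if a joint passes its speed limit or range.

ROBOT

A 6-joint arm with a two-finger parallel gripper is mounted at the origin on the work surface. World frame = base frame: x ahead of the robot, y to its left, z up, the work surface at z = 0. Lengths are in mm, angles in degrees, forces in N, time in s.
With the tool pointing down it reaches from about 350 to 850 mm from the base axis. Payload 8.1 kg.
Tool frame: the origin (TCP) lies at the very end of the fingers, on their centre line; the grasp point (between the pads) lies 19 mm behind it; z points along the fingers, y is the line along which they close (so a half turn about z gives the same grasp; the last joint's range is limited). The gripper opens to 85 mm and grips with 20 to 120 N. Pads are 22 mm wide; open, the fingers measure 114 mm over their backs; the gripper's body (76 mm by 85 mm) begins 54 mm behind the grasp point. The pads swing forward as they close: fully open they stand 13 mm farther back than shut.
Start: joints at [61.799, 7.471, 85.268, -0, 87.261, -4.893], TCP at [237.383, 551.049, 231.292] pointing down, gripper open.
Joint ranges: [-169.43, 169.43], [-51.17, 129.36], [1.28, 143.12], [-76.62, 256.62], [0, 156.53], [-152.29, 152.29]. Speed limits (degrees/s): [136.94, 136.94, 159.86, 180, 180, 180].

INTERFACE

Orientations are given as [roll, pitch, yaw] about the fixed x, y, z axes, in that order (R = Rz(yaw) Ry(pitch) Rx(roll)).
In Python, from bench import r gives the robot as it stands.
- The arm moves only by the shell command python3 -m jog 'ROWS' [FORCE]. ROWS is JSON, a list of rows, each a list of 7 numbers: the turn, a rotation vector about the tool's x, y, z in degrees, then the shift along the tool's x, y, z in mm, then the closure, from -1 (fully open) to 1 (shut), so that 0 is half open. A call has 1 to 5 rows; each row shifts and turns the commanded pose from where the row before left it, along the tool's axes as they then stand; what a row does not reach is not made up. A row lasts 1/10 s, in which the tool goes at most 50 mm and 8.59 degrees, less where a joint would pass 70% of its speed; a pose out of reach is approached as far as the arm can. A call is refused whole if a number of a shift passes 50 or a number of a turn 8.59, either way. A call with a gripper value outside its range is refused whole. The fingers move at their own pace and stop on an object; FORCE is the grip in N (left out, the last holds). Time passes only in rows, so rows that do not move let the fingers close. It gives the time, the measured TCP pose, the force, the opening and the grip force at its end, in the units of the state.
- r.sense(): the state, without advancing time (a new reading comes with each control period).
- r.snapshot(name): name is "scene" or "top"; returns a dict with "pixels" (420x560x3 uint8, red, green, blue), "fx", "fy", "cx", "cy" (pixels), "world_to_cam" (4x4, takes a point from world to camera coordinates). Camera axes: x right, y up, looking along -z (the intrinsics and any distortion apply to the point x, -y, -z); pixel columns grow to the right and rows downward; lengths in mm; the calibration is good to about 2 mm. A picture is of the moment at which its call begins. There is no depth.
- r.hand_in(): hands the job in; it is judged then, once.
The state is a dict: "time": time; "joint_pos": joint angles; "qd": joint speeds; "joint_efforts": joint torques, N m; "tool_pos": TCP position; "tcp_rot": TCP orientation; "ft_force": force on the tool from outside, world axes, zero at the start; "wrist_torque": the same for the moment, N m; "finger_gap": finger opening in mm; "grip_force": force on a finger pad.
Only numpy, scipy, OpenCV 4.12 (cv2) and the standard library are available. Lean on these libraries where they do the work, as an engineer would, in place of code of your own. Each camera call takes 0.05 s, during which the arm holds its last target. There are 200 camera calls.

## Working session

There is one attempt and no reset: what is moved stays moved. The work goes in short steps, Python scripts to look and compute and a shell command to move; the robot and the scene stay as the last step left them, time stands still between calls to the robot, and variables do not carry over. Pictures are saved under pics/ and viewed, at most 10 in all, crops included, and the job is handed in when it is done.

```bash
mkdir -p pics; ls; python3 - <<'E'
from bench import r
import cv2,json
s=r.sense();print({k:s[k] for k in('time','tool_pos','tcp_rot','ft_force','finger_gap')})
for n in('scene','top'):
    p=r.snapshot(n);cv2.imwrite(f'pics/{n}0.png',p['pixels'][:,:,::-1]);print(n,p['fx'],p['fy'],p['cx'],p['cy'],p['world_to_cam'],[k for k in p])
E
```

```text
pics
{'time': 0.0, 'tool_pos': array([237.13684229, 550.5512428 , 230.23543991]), 'tcp_rot': array([-1.79893931e+02, -1.06778932e-02,  1.56689832e+02]), 'ft_force': array([-0.66320889, -0.14935039, -0.48283927]), 'finger_gap': 85.05794520669467}
scene 529.9118711224435 529.9118711224435 280.33397865396114 220.84793651763565 [[-6.23747976e-01  7.81529569e-01 -1.22472322e-02  3.17520969e+02]
 [-4.70485290e-01 -3.62895293e-01  8.04332393e-01  1.50124128e+02]
 [ 6.24165085e-01  5.07462845e-01  5.94053371e-01 -1.59942025e+03]
 [ 0.00000000e+00  0.00000000e+00  0.00000000e+00  1.00000000e+00]] ['pixels', 'fx', 'fy', 'cx', 'cy', 'world_to_cam']
top 455.1977737113197 455.1977737113197 279.4492085438437 210.15604362721274 [[ 2.47200763e-02 -9.99515589e-01 -1.89078041e-02 -7.53877906e+00]
 [ 9.95814640e-01  2.29550319e-02  8.84662050e-02 -5.06343509e+02]
 [-8.79893217e-02 -2.10155595e-02  9.95899707e-01 -1.04358346e+03]
 [ 0.00000000e+00  0.00000000e+00  0.00000000e+00  1.00000000e+00]] ['pixels', 'fx', 'fy', 'cx', 'cy', 'world_to_cam']
```

View pics/scene0.png

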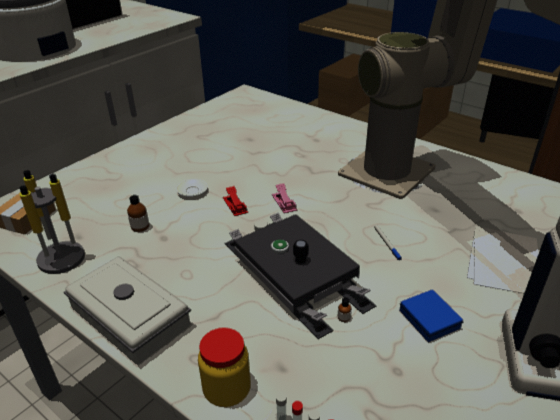

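View pics/top0.png

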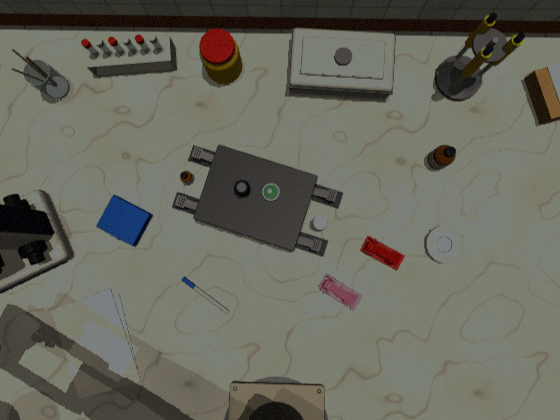

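The scene view shows the slab at about (293,258). In the top view it is at (255,198), with its corners near (222,147), (316,180), (297,250) and (195,217).

Candidates for the lever tabs in the top view:
- **Grey levers on the slab:** rl (200,155), fl (186,202), rr (330,195), fr (313,243).
- **Decoys:** red lever (382,252) and pink lever (340,291), both rejected.

Next I'll measure the slab.

```bash
cat > h.py <<'E'
import numpy as np,cv2
from bench import r
def ray(p,u,v,z):
    M=np.array(p['world_to_cam']);R=M[:3,:3];c=-R.T@M[:3,3]
    d=R.T@np.array([(u-p['cx'])/p['fx'],-(v-p['cy'])/p['fy'],-1])
    return c+d*(z-c[2])/d[2]
def proj(p,X):
    q=np.array(p['world_to_cam'])@np.append(X,1)
    return np.array([p['cx']-p['fx']*q[0]/q[2],p['cy']+p['fy']*q[1]/q[2]])
E
python3 - <<'E'
from h import *
p=r.snapshot('top');im=p['pixels'];hsv=cv2.cvtColor(im,cv2.COLOR_RGB2HSV)
print(hsv[205,230],hsv[230,280],hsv[160,230],hsv[243,313],hsv[260,250])
m=((hsv[...,2]<75)&(hsv[...,1]<70)).astype(np.uint8)
m[:125]=0;m[280:]=0;m[:,:165]=0;m[:,350:]=0
m=cv2.morphologyEx(m,cv2.MORPH_CLOSE,np.ones((9,9)));m=cv2.morphologyEx(m,cv2.MORPH_OPEN,np.ones((31,31)))
c=max(cv2.findContours(m,0,2)[0],key=cv2.contourArea)
W=np.array([ray(p,*q,64)[:2] for q in c[:,0]],np.float32)
rc=cv2.minAreaRect(W);print(rc,cv2.boxPoints(rc))
box=cv2.boxPoints(rc)
im2=im.copy()
cx=np.array(rc[0]);
e=box[1]-box[0];f=box[2]-box[1];x=e if abs(e[0])>abs(f[0]) else f
x=x/np.linalg.norm(x)*np.sign(x[0]);y=np.array([-x[1],x[0]]);print('c',cx,'yaw',np.degrees(np.arctan2(x[1],x[0])))
big=cv2.resize(im[120:280,150:370],None,fx=3.6,fy=3.6,interpolation=cv2.INTER_CUBIC)[:,:,::-1].copy()
big=np.clip(big.astype(float)*1.8,0,255).astype(np.uint8)
def dot(a,b,z,col):
    u=proj(p,[*(cx+a*x+b*y),z]);cv2.circle(big,tuple(int(t) for t in (u-[150,120])*3.6),3,col,-1)
for a in(-1,1):
  for b in(-1,1):
    dot(90*a,120*b,64,(0,0,255));dot(70*a,100*b,64,(0,255,255));dot(60*a,164*b,37,(255,255,0))
    print(a,b,cx+70*a*x+100*b*y,'tab',cx+60*a*x+165*b*y)
cv2.imwrite('pics/c1.png',big)
E
```

```text
[30 24 53] [ 8 17 60] [170  15  52] [10 10 75] [ 45  20 127]
((529.1066284179688, 56.295082092285156), (249.22914123535156, 203.08934020996094), 83.7675552368164) [[414.63367 -56.55906]
 [616.5227  -78.6069 ]
 [643.5796  169.14923]
 [441.69055 191.19707]]
c [529.10662842  56.29508209] yaw -6.2324433
-1 -1 [448.66411972 -35.51453161] tab [ 451.54846954 -101.2159915 ]
-1 1 [470.37657547 163.30341578] tab [487.37402344 226.83363008]
1 -1 [587.83668137 -50.71325159] tab [ 570.8392334 -114.2434659]
1 1 [609.54913712 148.1046958 ] tab [606.66478729 213.80615568]
```

View pics/c1.png

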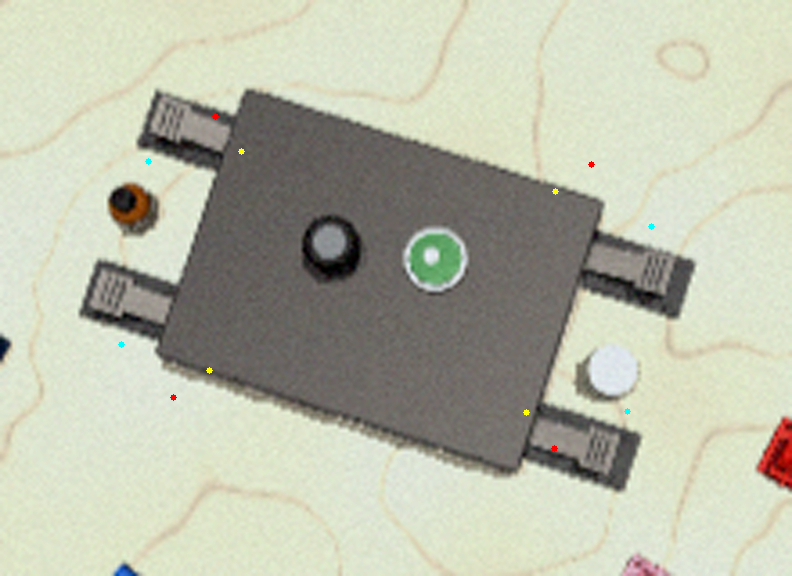

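The crop confirms the four grey levers, but the fit is off because the square opening kernel distorted it. The slab's top corners in the crop are (247,90), (603,202), (518,470) and (160,352). The tab ridges are at (170,118), (110,291), (655,268) and (600,450). I'll use these corners instead.

```bash
python3 - <<'E'
from h import *
p=r.snapshot('top')
C=np.array([ray(p,a/3.6+150,b/3.6+120,64)[:2] for a,b in[(247,90),(603,202),(518,470),(160,352)]],np.float32)
print(C,[np.linalg.norm(C[i]-C[i-1]) for i in range(4)])
cx=C.mean(0);x=(C[0]+C[1]-C[2]-C[3]);x/=np.linalg.norm(x);y2=(C[0]+C[3]-C[1]-C[2]);y2/=np.linalg.norm(y2)
print('c',cx,np.degrees(np.arctan2(x[1],x[0])),np.degrees(np.arctan2(-y2[0],y2[1])))
th=(np.arctan2(x[1],x[0])+np.arctan2(-y2[0],y2[1]))/2;x=np.array([np.cos(th),np.sin(th)]);y=np.array([-x[1],x[0]])
np.save('pose.npy',[*cx,th])
for n,a,b in(('rl',1,1),('fl',-1,1),('fr',-1,-1),('rr',1,-1)):print(n,cx+70*a*x+100*b*y,'tab',cx+60*a*x+165*b*y)
for a,b in((170,118),(110,291),(655,268),(600,450)):
  q=ray(p,a/3.6+150,b/3.6+120,37)[:2];print('tabs',q,x@(q-cx),y@(q-cx))
E
```

```text
[[648.9038   146.36353 ]
 [581.9515   -80.44806 ]
 [412.98593  -30.769392]
 [481.0378   194.8846  ]] [np.float32(174.73776), np.float32(236.48701), np.float32(176.11736), np.float32(235.69214)]
c [531.2197    57.507668] -16.253498 -16.613766
rl [626.6506  133.61916] tab [635.4479  198.79282]
fl [492.3698 173.2258] tab [520.3501  232.74136]
fr [435.78888  -18.603813] tab [426.99158 -83.77749]
rr [570.06964  -58.210453] tab [ 542.08936  -117.726036]
tabs [635.61338487 200.29089216] 59.73495188293409 166.48369079257495
tabs [521.52879465 234.52531961] -59.37413507852119 167.04452708737796
tabs [ 544.33277505 -116.18136516] 61.71477000534832 -162.88375602061993
tabs [426.95706034 -82.9649106 ] -60.26300345765322 -164.23038047728258
```

Measured and expected tabs agree to within 2 to 3 mm. I'll set out for fl with the fingers closed and the yaw lined up with the slab.

```bash
cat > go.py <<'E'
import sys
from h import *
# offset in tool axes from current TCP to slab-frame point (a,b) at height z
cx,cy,th=np.load('pose.npy');a,b,z=map(float,sys.argv[1:4])
s=r.sense();ro,pi,ya=np.radians(s['tcp_rot'])
from scipy.spatial.transform import Rotation as Ro
R=Ro.from_euler('xyz',[ro,pi,ya]).as_matrix()
t=np.array([cx+a*np.cos(th)-b*np.sin(th),cy+a*np.sin(th)+b*np.cos(th),z])
print('t',round(s['time'],2),'pos',s['tool_pos'].round(1),'rpy',s['tcp_rot'].round(2),'F',s['ft_force'].round(1),'gap',round(s['finger_gap'],1),'tool shift',(R.T@(t-s['tool_pos'])).round(1))
E
python3 -m jog '[[0,0,-6.9,0,0,0,1],[0,0,0,-35,-29,0,1],[0,0,0,-35,-29,0,1],[0,0,0,-35,-29,0,1],[0,0,0,-35,-29,0,1]]' 40; python3 -m jog '[[0,0,0,-35,-29,0,1],[0,0,0,-35,-29,0,1],[0,0,0,-35,-29,10,1],[0,0,0,-35,-29,10,1],[0,0,0,-35,-29,10,1]]'; python3 go.py -70 100 64
```

```text
time: 0.7
tool_pos: [339.4, 398.7, 231.1]
tcp_rot: [-180.0, -0.0, 163.6]
ft_force: [1.3, 0.8, -0.2]
finger_gap: 12.3
grip_force: 0.0
time: 1.2
tool_pos: [466.6, 210.0, 201.1]
tcp_rot: [180.0, 0.0, 163.6]
ft_force: [-0.4, 0.8, -0.2]
finger_gap: -0.2
grip_force: 0.0
t 1.2 pos [466.6 210.  201.1] rpy [1.7998e+02 2.0000e-02 1.6359e+02] F [-0.4  0.8 -0.2] gap -0.2 tool shift [-35.1 -28.  137.1]
```

```bash
python3 -m jog '[[0,0,0,-35,-28,0,1],[0,0,0,0,0,45,1],[0,0,0,0,0,45,1],[0,0,0,0,0,30,1],[0,0,0,0,0,0,1]]'; python3 go.py -70 100 64;  python3 -m jog '[[0,0,0,0,0,5,1],[0,0,0,0,0,5,1],[0,0,0,0,0,4,1],[0,0,0,0,0,0,1]]';python3 -m jog '[[0,0,0,0,0,1,1],[0,0,0,0,0,0,1],[0,0,0,0,0,0,1]]'; python3 go.py -70 100 64
```

```text
time: 1.7
tool_pos: [487.2, 173.6, 75.9]
tcp_rot: [-179.7, -0.5, 163.6]
ft_force: [-1.6, 0.5, 0.5]
finger_gap: -0.0
grip_force: 0.0
t 1.7 pos [487.2 173.6  75.9] rpy [-179.71   -0.49  163.56] F [-1.6  0.5  0.5] gap -0.0 tool shift [-5.1  1.1 11.8]
time: 2.1
tool_pos: [492.0, 175.2, 68.0]
tcp_rot: [180.0, 0.1, 163.6]
ft_force: [-0.7, -0.1, 1.0]
finger_gap: 0.0
grip_force: 0.0
time: 2.4
tool_pos: [491.7, 175.0, 66.6]
tcp_rot: [180.0, 0.0, 163.6]
ft_force: [-1.0, -1.2, -0.1]
finger_gap: -0.1
grip_force: 0.0
t 2.4 pos [491.7 175.   66.6] rpy [1.7999e+02 2.0000e-02 1.6360e+02] F [-1.  -1.2 -0.1] gap -0.1 tool shift [-1.2 -1.5  2.6]
```

```bash
for i in 1 2; do python3 -m jog '[[0,0,0,0,0,1,1],[0,0,0,0,0,0,1],[0,0,0,0,0,0,1]]' | egrep 'pos|force: \['; done; python3 -m jog '[[0,0,0,0,0,0.5,1],[0,0,0,0,0,0,1],[0,0,0,0,0,0,1]]' | egrep 'pos|force: \['; python3 -m jog '[[0,0,0,0,0,0.5,1],[0,0,0,0,0,0,1],[0,0,0,0,0,0,1]]' | egrep 'pos|force: \['; python3 -m jog '[[0,0,0,0,0,0.5,1],[0,0,0,0,0,0,1],[0,0,0,0,0,0,1]]'
```

```text
tool_pos: [491.4, 175.0, 65.3]
ft_force: [-0.1, -0.8, -0.9]
tool_pos: [491.5, 174.9, 64.2]
ft_force: [-0.8, 0.4, 0.1]
tool_pos: [491.6, 175.0, 63.9]
ft_force: [-0.2, -0.0, 0.2]
tool_pos: [491.5, 175.0, 63.4]
ft_force: [-0.6, 0.8, 2.7]
time: 3.9
tool_pos: [491.5, 175.1, 62.9]
tcp_rot: [180.0, -0.0, 163.6]
ft_force: [-1.5, 2.1, 2.9]
finger_gap: -0.1
grip_force: 1.5
```

```bash
for i in 1 2 3; do python3 -m jog '[[0,0,0,0,0,0.7,1],[0,0,0,0,0,0,1],[0,0,0,0,0,0,1]]' | egrep 'pos|force: \['; done
```

```text
tool_pos: [491.6, 175.1, 62.2]
ft_force: [-2.7, 2.1, 3.4]
tool_pos: [491.5, 175.2, 61.7]
ft_force: [-3.8, 2.3, 6.8]
tool_pos: [491.4, 175.3, 61.1]
ft_force: [-3.7, 3.0, 7.5]
```

```bash
for i in 1 2 3 4; do python3 -m jog '[[0,0,0,0,0,0.8,1],[0,0,0,0,0,0,1],[0,0,0,0,0,0,1]]' | egrep 'pos|force: \['; done; python3 - <<'E'
from h import *
p=r.snapshot('scene');i=p['pixels'][190:350,220:400]
cv2.imwrite('pics/s2.png',cv2.convertScaleAbs(cv2.resize(i,None,fx=3.6,fy=3.6,interpolation=2)[:,:,::-1],alpha=1.7))
E
```

```text
tool_pos: [491.3, 175.5, 60.3]
ft_force: [-4.2, 3.2, 7.2]
tool_pos: [491.3, 175.4, 59.4]
ft_force: [-4.5, 4.1, 7.3]
tool_pos: [491.3, 175.6, 58.7]
ft_force: [-4.5, 3.9, 7.8]
tool_pos: [491.3, 175.6, 58.5]
ft_force: [-8.1, 3.3, 13.8]
```

View pics/s2.png

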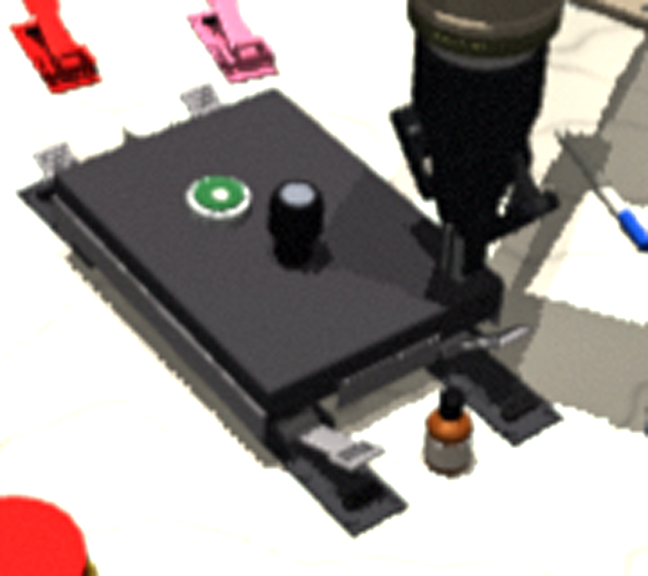

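The picture shows the front left corner pressed down. It sank about 5 mm at 14 N, and its lever's tab at (500,340) is kicked up well above the rear left one at (340,445). So fl is the corner that rocks. I'll let go gently and move above its tab.

```bash
python3 -m jog '[[0,0,0,0,0,-3,1],[0,0,0,0,0,-4,1],[0,0,0,0,0,-15,1],[0,0,0,0,0,-25,1],[0,0,0,0,0,0,1]]'; python3 go.py -60 166 12
```

```text
time: 6.55
tool_pos: [494.0, 175.3, 108.8]
tcp_rot: [179.8, 0.3, 163.6]
ft_force: [0.5, 0.3, 0.8]
finger_gap: -0.1
grip_force: 0.0
t 6.55 pos [494.  175.3 108.8] rpy [179.85   0.3  163.58] F [0.5 0.3 0.8] gap -0.1 tool shift [-8.5 63.3 97. ]
```

```bash
python3 -m jog '[[0,0,0,-4,32,0,1],[0,0,0,-4,31,0,1],[0,0,0,0,0,0,1],[0,0,0,0,0,0,1]]' >/dev/null; python3 go.py -60 166 12; python3 - <<'E'
from h import *
p=r.snapshot('scene');i=p['pixels'][210:350,280:440]
cv2.imwrite('pics/s3.png',cv2.convertScaleAbs(cv2.resize(i,None,fx=4,fy=4,interpolation=2)[:,:,::-1],alpha=1.7))
E
```

```text
t 6.95 pos [516.7 233.2 104.1] rpy [-1.7995e+02 -3.0000e-02  1.6365e+02] F [ 0.  -0.8 -0.7] gap 0.0 tool shift [-3.7  1.7 92.1]
```

View pics/s3.png

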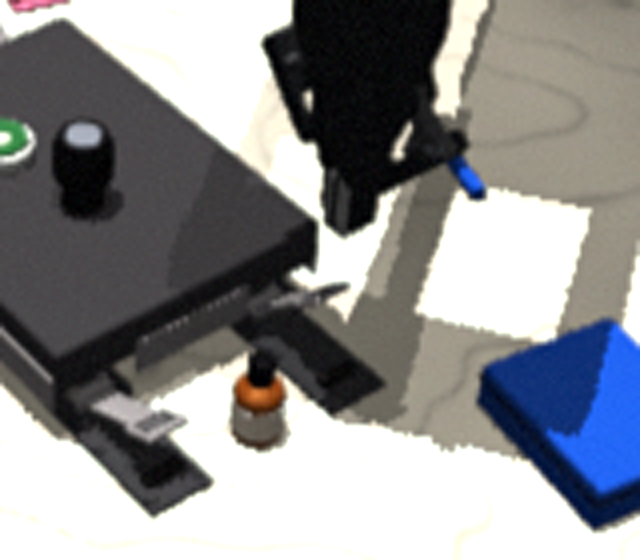

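The slab has sprung back level and the fl tab at (330,293) stays kicked up, with the fingertip (345,225) above it. Going down now.

```bash
python3 -m jog '[[0,0,0,-3,1,20,1],[0,0,0,0,0,20,1],[0,0,0,0,0,5,1],[0,0,0,0,0,5,1],[0,0,0,0,0,5,1]]'|egrep 'pos|force: \['; python3 -m jog '[[0,0,0,0,0,5,1],[0,0,0,0,0,5,1],[0,0,0,0,0,5,1],[0,0,0,0,0,5,1],[0,0,0,0,0,0,1]]'|egrep 'pos|force: \['; python3 -m jog '[[0,0,0,0,0,4,1],[0,0,0,0,0,4,1],[0,0,0,0,0,2,1],[0,0,0,0,0,0,1],[0,0,0,0,0,0,1]]'|egrep 'pos|force: \[';python3 go.py -60 168 12
```

```text
tool_pos: [520.6, 233.1, 50.1]
ft_force: [0.7, 0.1, 0.7]
tool_pos: [519.4, 233.0, 28.5]
ft_force: [-0.8, -0.4, -0.2]
tool_pos: [520.0, 233.2, 19.4]
ft_force: [0.0, -0.0, -0.1]
t 8.5 pos [520.  233.2  19.4] rpy [-1.7999e+02 -1.0000e-02  1.6359e+02] F [ 0.  -0.  -0.1] gap -0.1 tool shift [-0.4  2.6  7.4]
```

```bash
python3 -m jog '[[0,0,0,0,0,2,1],[0,0,0,0,0,2,1],[0,0,0,0,0,0,1],[0,0,0,0,0,0,1]]'|egrep 'pos|force: \[';  for i in 1 2 3 4; do python3 -m jog '[[0,0,0,0,0,1,1],[0,0,0,0,0,0,1],[0,0,0,0,0,0,1]]'|egrep 'pos|force: \['; done; python3 - <<'E'
from h import *
p=r.snapshot('scene');i=p['pixels'][210:350,280:440]
cv2.imwrite('pics/s4.png',cv2.convertScaleAbs(cv2.resize(i,None,fx=4,fy=4,interpolation=2)[:,:,::-1],alpha=1.7))
E
```

```text
tool_pos: [520.0, 233.2, 15.4]
ft_force: [-0.1, -1.0, -0.2]
tool_pos: [520.1, 233.2, 14.4]
ft_force: [0.4, 0.7, -0.3]
tool_pos: [520.1, 233.2, 13.4]
ft_force: [-0.9, 0.3, -0.1]
tool_pos: [520.1, 233.2, 12.4]
ft_force: [0.0, -0.2, 0.9]
tool_pos: [520.1, 233.2, 11.4]
ft_force: [-0.6, 0.1, 0.6]
```

View pics/s4.png

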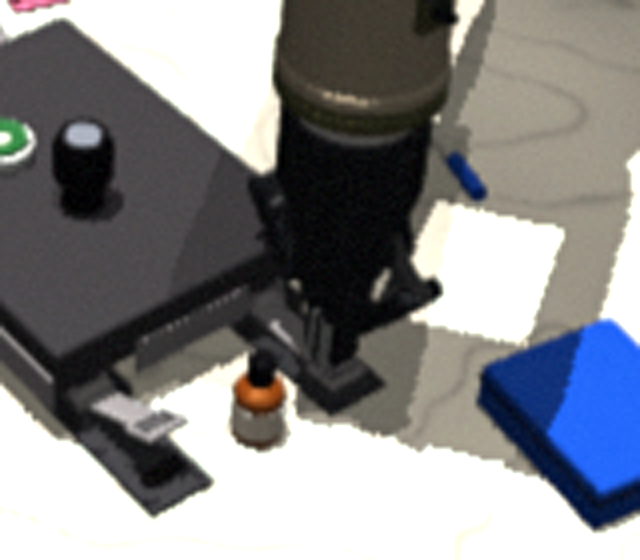

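The finger is on the fl lever at (330,365), which now lies almost flat. I'll press on to the stop until the force rises.

```bash
for i in 1 2 3 4; do python3 -m jog '[[0,0,0,0,0,0.7,1],[0,0,0,0,0,0,1],[0,0,0,0,0,0,1]]'|egrep 'pos|force: \['; done
```

```text
tool_pos: [520.1, 233.2, 10.8]
ft_force: [0.4, 0.4, -0.2]
tool_pos: [520.1, 233.2, 10.0]
ft_force: [0.5, -0.2, -0.2]
tool_pos: [520.2, 233.3, 9.5]
ft_force: [-0.9, -0.5, 1.8]
tool_pos: [520.3, 233.3, 9.3]
ft_force: [-2.5, -1.8, 6.9]
```

```bash
for i in 1 2; do python3 -m jog '[[0,0,0,0,0,0.8,1],[0,0,0,0,0,0,1],[0,0,0,0,0,0,1]]'|egrep 'pos|force: \['; done
```

```text
tool_pos: [520.4, 233.3, 9.1]
ft_force: [-5.2, -2.6, 12.6]
tool_pos: [520.5, 233.2, 8.9]
ft_force: [-7.8, -2.7, 17.8]
```

The lever is at its stop: 18 N, with the tab top about 9 mm up. I'll retreat and check.

```bash
python3 -m jog '[[0,0,0,0,0,-3,1],[0,0,0,0,0,-10,1],[0,0,0,0,0,-45,1],[0,0,0,0,0,-50,1],[0,0,0,0,0,-50,1]]'>/dev/null;python3 -m jog '[[0,0,0,30,30,-30,1],[0,0,0,35,30,0,1],[0,0,0,35,30,0,1],[0,0,0,35,30,0,1],[0,0,0,0,0,0,1]]'; python3 - <<'E'
from h import *
a=r.snapshot('scene')['pixels'][190:350,220:400];b=r.snapshot('top')['pixels'][130:270,160:350]
f=lambda i,s:cv2.convertScaleAbs(cv2.resize(i,s,interpolation=2)[:,:,::-1],alpha=1.7)
cv2.imwrite('pics/e5.png',np.hstack([f(a,(400,356)),f(b,(400,356))]))
E
```

```text
time: 12.95
tool_pos: [421.9, 389.3, 194.4]
tcp_rot: [179.9, -0.1, 163.9]
ft_force: [1.0, -0.9, 0.0]
finger_gap: 0.0
grip_force: 0.0
```

View pics/e5.png

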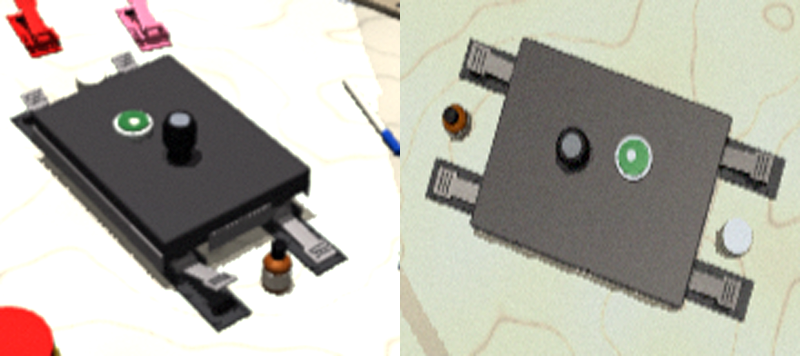

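The fl lever lies flat on its base (scene crop (315,240)). The other three levers still stand, and the slab and the objects are where they were. The arm is clear, so I'm handing in.

```bash
python3 -c "
from bench import r
print(r.hand_in())"
```

```text
the job is handed in; nothing more can be done
None
```

The front left corner was the one that rocked (about 5 mm down at 14 N); I pressed its shim lever flat to its stop and handed the job in after about 13 s, with the other three levers still standing, though I did not press the corner again afterwards to test that it is firm.

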